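# Dock the pin replicator and lock it

### The arm

A 6-joint arm with a two-finger parallel gripper is mounted at the origin on the work surface. World frame = base frame: x ahead of the robot, y to its left, z up, the work surface at z = 0. Lengths are in m, angles in degrees, forces in N, time in s.
With the tool pointing down it reaches from about 0.4 to 0.825 m from the base axis. Payload 7 kg.
Tool frame: the origin (TCP) lies between the finger pads; the fingertips stand 11 mm ahead of it and the grasp point (between the pads) lies 8 mm behind it; z points along the fingers, y is the direction in which the jaws open and shut (so a half turn about z gives the same grasp; the last joint's range is limited). The gripper opens to 88 mm and grips with 3 to 60 N. Pads are 19 mm wide; open, the fingers measure 130 mm over their backs; the gripper's body (78 mm by 193 mm) begins 47 mm behind the grasp point.
Start: joints at [-56.144, 20.546, 0.682, 0, -70.136, -16.507], TCP at [0.201, -0.644, 0.238] pointing down, gripper open.
Joint ranges: [-176.03, 176.03], [-82.01, 121.73], [-58.28, 71.71], [-173.87, 95.51], [-174.79, -0.11], [-173.66, 173.66]. Speed limits (degrees/s): [136.94, 136.94, 172.46, 180, 180, 180].

### API

Orientations are given as [roll, pitch, yaw] about the fixed x, y, z axes, in that order (R = Rz(yaw) Ry(pitch) Rx(roll)).
In Python, from plant import r gives the robot as it stands.
- The arm moves only by the shell command python3 -m inch 'ROWS' [OPENING] [FORCE]. ROWS is JSON, a list of rows, each an object of numbers: "x", "y", "z": the shift along the tool's x, y, z as a fraction of full scale; "yaw": the turn about the tool's z as a fraction of full scale. In form: [{"x": .., "y": .., "z": .., "yaw": ..}, ...]. A call has 1 to 5 rows; each row shifts and turns the pose as measured when the row begins, along the tool's axes as they then stand; what a row does not reach is not made up. Full scale, the value 1, is 0.025 m for a shift and 4 degrees for a turn. A row lasts 1/12 s, in which the tool goes at most 41.7 mm and 7.16 degrees, less where a joint would pass 70% of its speed; a pose out of reach is approached as far as the arm can. A call with a number of a shift or a turn outside -1 to 1 is refused whole. A call with a gripper value outside its range is refused whole. OPENING is the opening, from -1 (shut) to 1 (fully open), set as the call begins (- or left out, the last holds). The fingers move at their own pace and stop on an object; FORCE is the grip in N (left out, the last holds). Time passes only in rows, so rows that do not move let the fingers close. It gives the time, the measured TCP pose, the force and the opening at its end, in the units of the state.
- r.get_state(): the state, without advancing time (a new reading comes with each control period).
- r.capture(name): name is "scene" or "top" or "wrist"; returns (picture, depth): 384x512x3 uint8, red, green, blue; 384x512 float32, m along the optical axis (not along the pixel's ray), 0 where there is no reading.
- r.camera_info(name): a dict with "mtx" (3x3 intrinsics, pixels), "k1" (the pictures are not rectified: a ray, as slopes to the right and down, at radius r is drawn at 1 + k1 r^2 times it, then the intrinsics apply), "pose" (4x4, takes a point from camera to world coordinates). Camera axes: x right, y down, z forward; pixel columns grow to the right and rows downward; lengths in m; the calibration is good to about 2 mm. A picture is of the moment at which its call begins: read the wrist's pose just before it. camera_info takes no time and is no camera call; for the wrist camera it gives the pose at the moment of the call.
- r.close_job(): hands the job in, once; it reports no verdict.
The state is a dict: "time_s": time; "joints": joint angles; "qd": joint speeds; "joint_torque": joint torques, N m; "tcp_pos": TCP position; "eef_rot": TCP orientation; "contact_force": force on the tool from outside, world axes, zero at the start; "moment": the same for the moment, N m; "gripper_width": finger opening in m.
Only numpy, scipy, OpenCV 4.12 (cv2) and the standard library are available. Lean on these libraries where they do the work, as an engineer would, in place of code of your own. Each camera call takes 0.05 s, during which the arm holds its last target. There are 200 camera calls.

### The job

Take the pin replicator out of its parking stand and seat it fully home in the slotted block of the dock, every pin in its own slot: the block's exact place in the tray is not known, so feel for the slots with light pressure and never lean hard on the pins. Then slide the dock's catch fully closed over it, let go, and leave the other things on the bench where they are.

Things in the scene. Friction and masses are not known exactly. Their poses are not given: they have to be found in the camera images.
- replicator_handle (a point): Middle of the handle of the pin replicator, an aluminium hand tool, 0.11 to 0.22 kg. Handle blade 40 mm long (y), 12 mm thick (x), 40 mm high, this point at its centre; below it a head bar 110 mm long (y), 18 mm wide, 8 mm thick, underside 28 mm below this point. Starts with the head bar resting on the stand's rim. Grip the blade across x from above. z up; same when turned half round.
- replicator_tips (a point): Centre of the row of the replicator's pin tips, 50 mm straight below the handle point. Eight flat-ended steel pins, 5 mm in diameter, 22 mm long, hang below the head bar in one row along y at 10 mm pitch (outermost 35 mm either side of this point).
- stand: Parking stand, fixed: open clear plastic trough 94 mm long (y), 19 mm wide (x), 40 mm high, 5 mm walls, on a white foot 60 mm wide. Origin at the centre of its underside, y along the trough, z up. The pins hang inside, tips 18 mm above the table.
- dock: White dock, fixed to the table: a plate 62 mm wide (x), from y = -71 to +143 mm, with a shallow tray (rim 18 mm high) that holds the slotted block, and at the +y end a guide 50 mm high for the catch. Origin: centre of the tray, at table height; z up, y along the row of slots, towards the catch. More than 40 N between replicator and dock would bend the pins; 5 N is enough to slide them over the block.
- tray_mid (a point): Point over the tray's centre, 35 mm above the table, level with the top of the slotted aluminium block (103 x 40 x 30 mm). Eight slots in a row along y: 7 mm (y) by 12 mm (x), 30 mm deep, 10 mm pitch, 3 mm ribs, 13 mm solid at each end. The block is clamped (60 N to shift) with its centre anywhere within 12 mm along y of this point, none in x: not measured, to be seen or felt.
- home (a point): Where the handle point comes when fully home if the block is central: 63 mm above the table, over the tray's centre (the real place is up to 13 mm off along y). The head bar then lies flat on the block. With the pins only standing on top of the block the handle point is 85 mm above the table. A pin one slot out stands on the solid end and nothing goes down.
- catch (a joint): The catch's slide, m: 0 = open, 0.033 = closed at its stop, moving towards the dock's -y against about 2 N of friction; it stays where it is left. Closed, its steel tongue (20 mm wide, 4 mm thick) passes 3 mm above the end of the head bar; if the bar is not home the tongue only gets in under it or against a pin.
- catch_knob (a point): Point on the axis of the catch's upright square grey knob, 16 x 16 mm, 36 mm high: 70 mm above the table, 16 mm below the knob's top, 20 mm above the tongue. Moves with the catch; open, it is 107 mm from the dock's origin along the dock's +y. Pinch it across x from above, or push it.
- marker: Bystander, to be left alone: a black marker pen, 12 mm thick and 120 mm long, lying between the stand and the dock. Origin at the centre of its underside.
- beaker: Bystander, to be left alone: a glass beaker, 68 mm across and 85 mm high, beyond the work area. Origin at the centre of its underside.
- jar: Bystander, to be left alone: an amber glass jar, 52 mm across and 85 mm high, beyond the work area. Origin at the centre of its underside.
- pipette: Bystander, to be left alone: a white pipette lying on the robot's right, 260 mm long. Origin at the centre of its underside.
- timer: Bystander, to be left alone: a flat bench timer, 65 mm square, on the robot's left. Origin at the centre of its underside.

How it is judged (in metres and radians):
On the way, in this order (a step that is already met when the one before it is completed fails the run):
1. the replicator is fully home in the dock, every pin in its own slot, with the catch still open (z of replicator_handle in the frame of dock between 0.06 and 0.0655 m and y of replicator_handle in the frame of dock between -0.015 and 0.015 m and x of replicator_handle in the frame of dock between -0.007 and 0.007 m and angle between the y axis of replicator_handle and the y axis of dock, either way round below 0.15 rad and angle between replicator_handle's own z axis and vertical below 0.08 rad and value of joint catch below 0.015 m), for 0.2 s.
2. the catch is slid closed over it (z of replicator_handle in the frame of dock between 0.06 and 0.0655 m and y of replicator_handle in the frame of dock between -0.015 and 0.015 m and x of replicator_handle in the frame of dock between -0.007 and 0.007 m and angle between the y axis of replicator_handle and the y axis of dock, either way round below 0.15 rad and angle between replicator_handle's own z axis and vertical below 0.08 rad and value of joint catch above 0.029 m), for 0.2 s.
At the end, for the whole second after the job is handed in: All eight pins in their slots, head bar flat on the insert (handle point 60 to 65.5 mm above the table, within 7 mm across and 15 mm along of the dock centre, in line within 0.15 rad, upright within 0.08 rad), at rest; catch closed beyond 29 of its 33 mm (all of step 2 and linear speed of replicator below 0.02 m/s); the robot touches nothing.
It fails at once if the replicator is pressed against the dock with more than 40 N (contact force between replicator and dock above 40 N).
It fails at once if a bystander (marker, beaker, jar, pipette or timer) is moved more than 30 mm (distance of any of marker, beaker, jar, pipette, timer from where it was at the start of the episode above 0.03 m).
It also fails if it takes over 67 s, if anything falls off the work surface, if the arm or the gripper's body presses on something with over 40 N, if the wrist force passes 120 N, or if a joint passes its speed limit or range.

## Working session

There is one attempt and no reset: what is moved stays moved. The work goes in short steps, Python scripts to look and compute and a shell command to move; the robot and the scene stay as the last step left them, time stands still between calls to the robot, and variables do not carry over. Pictures are saved under pics/ and viewed, about 8 in all and at most 12, crops included, and the job is handed in when it is done.

```bash
mkdir -p pics; ls; python3 - <<'E'
from plant import r
import cv2,numpy as np
s=r.get_state();print({k:np.round(v,3) for k,v in s.items()})
np.set_printoptions(precision=4,suppress=True)
for n in("scene","top"):
    i=r.camera_info(n);print(n,i)
    p,d=r.capture(n);cv2.imwrite(f"pics/{n}0.png",p[:,:,::-1]);np.savez(f"{n}0.npz",p=p,d=d)
E
```

```text
pics
{'time_s': np.float64(0.0), 'joints': array([-5.6144e+01,  2.0590e+01,  6.3600e-01, -1.9000e-02, -7.0136e+01,
       -1.6505e+01]), 'qd': array([ 0.053, -0.045, -0.034, -0.026,  0.014, -0.049]), 'joint_torque': array([-2.0000e-03, -5.8273e+01,  2.9305e+01,  6.9970e+00,  7.0000e-03,
       -0.0000e+00]), 'tcp_pos': array([ 0.201, -0.644,  0.237]), 'eef_rot': array([ 1.79909e+02, -9.00000e-03, -1.62655e+02]), 'contact_force': array([-0.406,  0.409,  0.029]), 'moment': array([-0.025,  0.01 ,  0.054]), 'gripper_width': np.float64(0.087)}
scene {'mtx': array([[414.1733,   0.    , 250.1258],
       [  0.    , 414.1733, 198.3428],
       [  0.    ,   0.    ,   1.    ]]), 'k1': -0.08533180728319685, 'pose': array([[ 0.1596,  0.7612, -0.6286,  1.432 ],
       [ 0.9872, -0.1217,  0.1033, -0.1005],
       [ 0.0021, -0.637 , -0.7708,  1.1597],
       [ 0.    ,  0.    ,  0.    ,  1.    ]])}
top {'mtx': array([[380.3964,   0.    , 267.4755],
       [  0.    , 380.3964, 188.5853],
       [  0.    ,   0.    ,   1.    ]]), 'k1': -0.004481316233136808, 'pose': array([[ 0.0041, -0.9861,  0.166 ,  0.3554],
       [-1.    , -0.0026,  0.0093,  0.0567],
       [-0.0087, -0.166 , -0.9861,  1.1754],
       [ 0.    ,  0.    ,  0.    ,  1.    ]])}
```

View pics/top0.png

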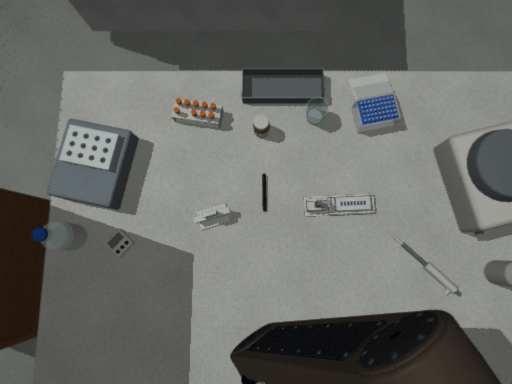

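View pics/scene0.png

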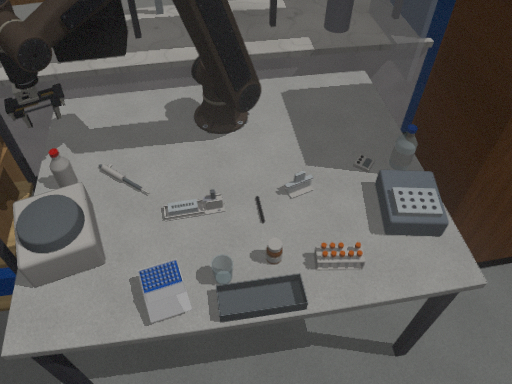

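Top view: dock at about (340,204) with the catch at its left end (320,204), stand and replicator at (212,214), marker (264,192). Next I'll zoom in on both and measure.

```bash
cat > h.py <<'E'
from plant import r
import cv2,numpy as np
np.set_printoptions(precision=4,suppress=True)
def ray(i,uv):
    m=i["mtx"];d=np.array([(uv[0]-m[0,2])/m[0,0],(uv[1]-m[1,2])/m[1,1]]);q=d.copy()
    for _ in range(20): q=d/(1+i["k1"]*(q@q))
    P=i["pose"];return P[:3,3],P[:3,:3]@np.array([q[0],q[1],1.])
def onz(i,uv,z):
    o,d=ray(i,uv);return o+d*(z-o[2])/d[2]
def cloud(i,d,box=None):
    c0,c1,r0,r1=box;P=[];
    for v in range(r0,r1):
        for u in range(c0,c1):
            if d[v,u]>0:
                o,dd=ray(i,(u,v));P.append(np.r_[o+dd*d[v,u],u,v])
    return np.array(P)
def crop(p,b,f,name):
    cv2.imwrite(name,cv2.resize(p[b[2]:b[3],b[0]:b[1],::-1],None,fx=f,fy=f,interpolation=cv2.INTER_CUBIC))
E
python3 - <<'E'
from h import *
z=np.load("top0.npz");p,d=z["p"],z["d"];i=r.camera_info("top")
a=cv2.resize(p[185:225,298:383,::-1],None,fx=9,fy=9,interpolation=cv2.INTER_CUBIC)[:,:760]
b=cv2.resize(p[198:232,185:240,::-1],None,fx=7,fy=7,interpolation=cv2.INTER_CUBIC)
o=np.zeros((a.shape[0]+b.shape[0],760,3),np.uint8);o[:a.shape[0],:a.shape[1]]=a;o[a.shape[0]:,:b.shape[1]]=b
cv2.imwrite("pics/z.png",o)
for n,bx in(("stand",(188,238,200,232)),("dock",(300,380,188,220))):
    C=cloud(i,d,bx)
    for lo,hi in((.010,.023),(.025,.04),(.04,.05),(.05,.075),(.075,.12)):
        S=C[(C[:,2]>lo)&(C[:,2]<hi)]
        if len(S)>5:
            rc=cv2.minAreaRect(S[:,:2].astype(np.float32)*1000)
            print(n,lo,hi,len(S),S[:,:5].mean(0),np.round(rc[0]),np.round(rc[1]),round(rc[2],1),np.median(S[:,2]))
E
```

```text
stand 0.01 0.023 22 [  0.4585   0.2333   0.0137 213.2273 218.2273] [466. 232.] [52. 85.] 21.3 0.01257519111043559
stand 0.025 0.04 20 [  0.4566   0.2374   0.0319 210.95   218.3   ] [458. 232.] [ 2. 90.] 17.5 0.030986879151920776
stand 0.04 0.05 137 [  0.4657   0.232    0.047  212.0438 214.8029] [467. 234.] [ 18. 110.] 17.6 0.047309325473896324
stand 0.05 0.075 45 [  0.4649   0.2334   0.0554 211.1556 214.8   ] [466. 236.] [ 17. 106.] 17.1 0.05192548737650182
stand 0.075 0.12 66 [  0.466    0.2338   0.087  209.3182 213.3333] [467. 234.] [12. 39.] 17.8 0.08769613998203873
dock 0.01 0.023 288 [  0.5027  -0.1853   0.0168 349.9826 204.1493] [ 503. -154.] [ 59. 209.] 2.1 0.016922844933727976
dock 0.025 0.04 450 [  0.5035  -0.1827   0.0339 350.28   203.1644] [ 502. -146.] [ 41. 192.] 2.5 0.03419505802264877
dock 0.04 0.05 123 [  0.4989  -0.0811   0.0462 317.1138 204.0894] [ 502. -115.] [ 37. 129.] 1.5 0.04699187740545541
dock 0.05 0.075 71 [  0.4974  -0.0875   0.0526 319.5211 204.2958] [499. -85.] [30. 62.] 1.0 0.05175105653290846
dock 0.075 0.12 36 [  0.4985  -0.0804   0.085  318.5    202.5   ] [499. -81.] [15. 15.] 2.6 0.08528956177065206
```

View pics/z.png

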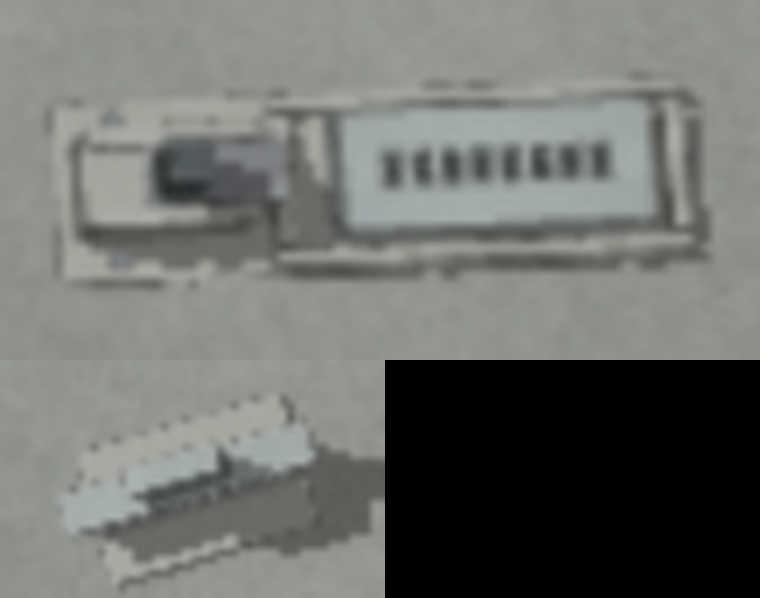

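Crop shows all eight slots: first at crop x≈393, last at ≈601, y≈163. The block edges are at ≈337 and 658, and the knob top is at ≈ (180,165). The handle is at (0.467, 0.234), yaw ≈17.7°, and the dock yaw is ≈2°.

```bash
cat > d.py <<'E'
# python3 d.py x y z yaw : shift left to target, in full-scale units of tool axes
import sys
from h import *
from scipy.spatial.transform import Rotation as R
s=r.get_state();M=R.from_euler("xyz",s["eef_rot"],degrees=True)
print("t",round(float(s["time_s"]),2),"tcp",s["tcp_pos"],"rot",s["eef_rot"],"F",s["contact_force"],"w",round(float(s["gripper_width"]),4))
if len(sys.argv)>3:
    t=np.array(list(map(float,sys.argv[1:])))
    print("units xyz",M.inv().apply(t[:3]-s["tcp_pos"])/.025)
    if len(t)>3: print("yaw units",-((t[3]-s["eef_rot"][2]+180)%360-180)/4, "joints",s["joints"])
E
python3 - <<'E'
from h import *
i=r.camera_info("top")
for c in((393,163),(497,163),(601,163),(337,163),(658,163)):
    print(onz(i,(298+(c[0]+.5)/9-.5,185+(c[1]+.5)/9-.5),.035))
E
Y='[{"yaw":-1},{"yaw":-1},{"yaw":-1},{"yaw":-1},{"yaw":-1}]'
python3 -m inch '[{"yaw":-1},{"yaw":-1},{"yaw":-1},{"yaw":-1},{"yaw":-1}]'; python3 d.py .467 .234 .2 -72.3
```

```text
[ 0.5048 -0.1552  0.035 ]
[ 0.5049 -0.19    0.035 ]
[ 0.505  -0.2248  0.035 ]
[ 0.5047 -0.1365  0.035 ]
[ 0.5051 -0.2439  0.035 ]
t 0.1 tcp [ 0.2011 -0.6439  0.2367] rot [ 179.9154   -0.0094 -162.6576] F [ 0.0523 -0.1036 -0.2352] w 0.0876
units xyz [-20.6195  30.3479   1.5105]
yaw units -22.58939323124119 joints [-56.1447  20.588    0.6407  -0.016  -70.1365 -16.5075]validation failed for argument at $[0]...
```

```bash
python3 -m inch '[{"x":0,"y":0,"z":0,"yaw":-1},{"x":0,"y":0,"z":0,"yaw":-1},{"x":0,"y":0,"z":0,"yaw":-1},{"x":0,"y":0,"z":0,"yaw":-1},{"x":0,"y":0,"z":0,"yaw":-1}]'; python3 d.py .467 .234 .2 -72.3
```

```text
time_s: 0.52
tcp_pos: [0.2006, -0.6426, 0.2338]
eef_rot: [179.6, 0.1, -142.0]
contact_force: [-0.6, 0.1, -0.3]
gripper_width: 0.0877
t 0.52 tcp [ 0.2006 -0.6426  0.2338] rot [ 179.6291    0.1009 -141.9588] F [-0.5502  0.1159 -0.3464] w 0.0877
units xyz [-29.9948  21.0392   1.5412]
yaw units -17.414703058185637 joints [-56.1457  20.7282   0.4891  -0.0782 -70.1382   4.214 ]
```

```bash
for k in 1 2 3; do python3 -m inch '[{"x":-1,"y":-0.3,"z":0,"yaw":-1},{"x":-1,"y":-0.3,"z":0,"yaw":-1},{"x":-1,"y":-0.3,"z":0,"yaw":-1},{"x":-1,"y":-0.3,"z":0,"yaw":-1},{"x":-1,"y":-0.3,"z":0,"yaw":-1}]'; done | tail -5; python3 d.py .467 .234 .2 -72.3
```

```text
time_s: 1.77
tcp_pos: [0.443, -0.3431, 0.2259]
eef_rot: [179.4, 1.1, -79.3]
contact_force: [-0.0, -0.3, 0.2]
gripper_width: 0.0875
t 1.77 tcp [ 0.443  -0.3431  0.2259] rot [179.3825   1.1072 -79.3387] F [-0.0386 -0.3381  0.2429] w 0.0875
units xyz [-22.4826  -5.2297   1.4126]
yaw units -1.759683340221244 joints [-18.207   11.0196 -13.7555  -0.7332 -66.3021  29.1752]
```

```bash
for k in 1 2 3 4; do python3 -m inch '[{"x":-1,"y":-0.2,"z":0.05,"yaw":-0.1},{"x":-1,"y":-0.2,"z":0.05,"yaw":-0.1},{"x":-1,"y":-0.2,"z":0.05,"yaw":-0.1},{"x":-1,"y":-0.2,"z":0.05,"yaw":-0.1},{"x":-1,"y":-0.2,"z":0.05,"yaw":-0.1}]'; done | tail -5; 
python3 -m inch '[{"x":0,"y":0,"z":0,"yaw":0},{"x":0,"y":0,"z":0,"yaw":0}]'; python3 d.py .467 .234 .2 -72.3
```

```text
time_s: 3.43
tcp_pos: [0.4017, 0.1907, 0.2063]
eef_rot: [179.3, 1.4, -70.7]
contact_force: [0.3, -0.5, -0.0]
gripper_width: 0.0876
time_s: 3.6
tcp_pos: [0.4009, 0.1945, 0.2058]
eef_rot: [179.2, 1.4, -70.4]
contact_force: [-0.5, -1.0, -1.0]
gripper_width: 0.0874
t 3.6 tcp [0.4009 0.1945 0.2058] rot [179.2243   1.4471 -70.3923] F [-0.476  -1.0254 -0.9871] w 0.0874
units xyz [-0.5935 -3.0229  0.2064]
yaw units 0.47692487021016916 joints [ 49.8765   0.2728 -28.3668  -1.8704 -61.314  -29.3618]
```

```bash
python3 -m inch '[{"x":-0.2,"y":-1,"z":0,"yaw":0.16},{"x":-0.2,"y":-1,"z":0,"yaw":0.16},{"x":-0.2,"y":-1,"z":0,"yaw":0.16},{"x":0,"y":0,"z":0,"yaw":0},{"x":0,"y":0,"z":0,"yaw":0}]'|tail -1; python3 d.py .467 .234 .2 -72.3
python3 - <<'E'
from h import *
i=r.camera_info("wrist");p,d=r.capture("wrist");cv2.imwrite("pics/w1.png",p[:,:,::-1]);np.savez("w1.npz",p=p,d=d,**i);print(i)
E
```

```text
gripper_width: 0.0875
t 4.02 tcp [0.4684 0.2318 0.2043] rot [179.0684   1.4146 -72.4064] F [ 0.8019 -0.6623 -1.2196] w 0.0875
units xyz [-0.0982  0.0229  0.1766]
yaw units -0.0266069011181429 joints [ 46.5756   8.0957 -19.8887  -1.9099 -62.1585 -28.0763]
{'mtx': array([[291.6352,   0.    , 258.4543],
       [  0.    , 291.6352, 184.9124],
       [  0.    ,   0.    ,   1.    ]]), 'k1': -0.03725777122313056, 'pose': array([[-0.953 , -0.2838, -0.106 ,  0.4952],
       [-0.3026,  0.9091,  0.2863,  0.1568],
       [ 0.0151,  0.305 , -0.9522,  0.3509],
       [ 0.    ,  0.    ,  0.    ,  1.    ]])}
```

View pics/w1.png

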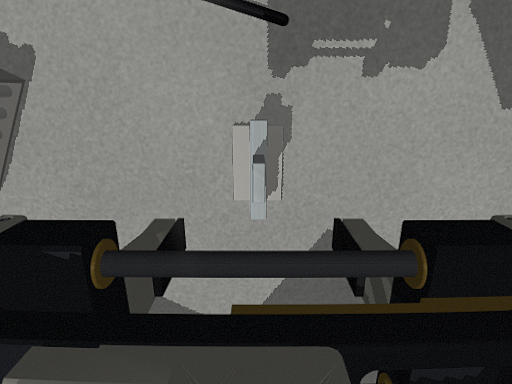

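Wrist view: the blade top spans about (259,163) to (259,202), aligned and between the fingers; the head bar runs from (258,120) to (258,219).

```bash
python3 - <<'E'
from h import *
z=np.load("w1.npz");d=z["d"];C=cloud(z,d,(225,295,110,225))
for lo,hi in((.042,.056),(.08,.1)):
    S=C[(C[:,2]>lo)&(C[:,2]<hi)];rc=cv2.minAreaRect(S[:,:2].astype(np.float32)*1000);print(len(S),rc,np.median(S[:,2]),S[:,3:].min(0),S[:,3:].max(0))
E
python3 d.py .467 .234 .066 -72.3
```

```text
1083 ((466.8485412597656, 233.80593872070312), (18.767065048217773, 108.95924377441406), 17.053743362426758) 0.049184174841588824 [249. 120.] [266. 218.]
518 ((466.3213195800781, 233.12130737304688), (11.19096851348877, 39.917449951171875), 17.30987548828125) 0.08917612401673386 [253. 160.] [265. 202.]
t 4.07 tcp [0.4683 0.2317 0.2043] rot [179.0769   1.4068 -72.3909] F [ 0.517  -0.3149  0.212 ] w 0.0874
units xyz [ 0.0332 -0.0664  5.5328]
yaw units -0.022713046223181266 joints [ 46.5877   8.086  -19.9103  -1.8978 -62.1428 -28.0784]
```

```bash
python3 -m inch '[{"x":0,"y":0,"z":0.9,"yaw":0},{"x":0,"y":0,"z":0.9,"yaw":0},{"x":0,"y":0,"z":0.9,"yaw":0},{"x":0,"y":0,"z":0.9,"yaw":0},{"x":0,"y":0,"z":0.6,"yaw":0}]'|tail -1; python3 d.py .4666 .2335 .066 -72.8
```

```text
gripper_width: 0.0876
t 4.48 tcp [0.4664 0.2313 0.1008] rot [179.5807   1.6341 -72.4959] F [-0.7683  0.6236  0.0492] w 0.0876
units xyz [-0.0395 -0.0457  1.3951]
yaw units 0.07602048971818931 joints [ 46.7559  13.9444 -27.9301  -2.2044 -47.7138 -27.7684]
```

```bash
python3 -m inch '[{"x":-0.03,"y":-0.02,"z":0.6,"yaw":0},{"x":-0.03,"y":-0.02,"z":0.5,"yaw":0},{"x":-0.02,"y":0,"z":0.25,"yaw":0},{"x":0,"y":0,"z":0,"yaw":0}]'|tail -1; python3 d.py .4666 .2335 .066 -72.8;  python3 -m inch '[{"x":0,"y":0,"z":0,"yaw":0},{"x":0,"y":0,"z":0,"yaw":0},{"x":0,"y":0,"z":0,"yaw":0},{"x":0,"y":0,"z":0,"yaw":0},{"x":0,"y":0,"z":0,"yaw":0}]' -1 25; python3 -m inch '[{"x":0,"y":0,"z":0,"yaw":0},{"x":0,"y":0,"z":0,"yaw":0},{"x":0,"y":0,"z":0,"yaw":0},{"x":0,"y":0,"z":0,"yaw":0},{"x":0,"y":0,"z":0,"yaw":0}]'
```

```text
gripper_width: 0.0881
t 4.82 tcp [0.462  0.2296 0.0634] rot [179.2817   1.5218 -72.6045] F [-0.7987 -0.136  -0.4372] w 0.0881
units xyz [-0.0983 -0.2209 -0.1045]
yaw units 0.04886721275713768 joints [ 46.9451  16.6562 -30.3803  -2.4672 -42.8645 -27.733 ]
time_s: 5.23
tcp_pos: [0.4627, 0.2296, 0.0667]
eef_rot: [179.5, 1.6, -72.6]
contact_force: [0.7, -0.4, 1.0]
gripper_width: 0.0603
time_s: 5.65
tcp_pos: [0.4633, 0.2302, 0.068]
eef_rot: [179.6, 1.7, -72.6]
contact_force: [-0.6, -1.3, 0.6]
gripper_width: 0.0262
```

```bash
python3 d.py .4666 .2335 .066 -72.8; python3 -m inch '[{"x":-0.1,"y":-0.16,"z":0.05,"yaw":0},{"x":0,"y":0,"z":0,"yaw":0},{"x":0,"y":0,"z":0,"yaw":0},{"x":0,"y":0,"z":0,"yaw":0},{"x":0,"y":0,"z":0,"yaw":0}]';python3 d.py .4666 .2335 .066 -72.8
```

```text
t 5.65 tcp [0.4633 0.2302 0.068 ] rot [179.6314   1.683  -72.5701] F [-0.5736 -1.2886  0.6158] w 0.0262
units xyz [-0.083  -0.1653  0.0809]
yaw units 0.05747968081316657 joints [ 46.9122  16.2053 -30.2572  -2.4121 -43.0554 -27.7212]
time_s: 6.07
tcp_pos: [0.4664, 0.234, 0.0667]
eef_rot: [179.6, 1.6, -72.6]
contact_force: [-0.3, -0.1, 0.8]
gripper_width: 0.0116
t 6.07 tcp [0.4664 0.234  0.0667] rot [179.5628   1.6409 -72.5619] F [-0.3223 -0.0926  0.8394] w 0.0116
units xyz [ 0.0209 -0.0018  0.0276]
yaw units 0.05952077631062025 joints [ 46.9484  16.704  -29.7249  -2.4025 -43.1684 -27.7575]
```

```bash
python3 -m inch '[{"x":0,"y":0,"z":-0.4,"yaw":0},{"x":0,"y":0,"z":-0.6,"yaw":0},{"x":0,"y":0,"z":-0.8,"yaw":0},{"x":0,"y":0,"z":-0.8,"yaw":0},{"x":0,"y":0,"z":-0.8,"yaw":0}]' - 30;python3 -m inch '[{"x":0,"y":0,"z":-0.8,"yaw":0},{"x":0,"y":0,"z":-0.6,"yaw":0},{"x":0,"y":0,"z":-0.6,"yaw":0},{"x":0,"y":0,"z":0,"yaw":0},{"x":0,"y":0,"z":0,"yaw":0}]'|tail -1;python3 d.py .505 -.19 .17 -88
```

```text
time_s: 6.48
tcp_pos: [0.4647, 0.2292, 0.1508]
eef_rot: [178.9, 1.4, -72.7]
contact_force: [0.6, 0.8, -1.9]
gripper_width: 0.0116
gripper_width: 0.0117
t 6.9 tcp [0.4667 0.2285 0.21  ] rot [179.3368   1.5801 -72.6579] F [-0.8868 -0.0657 -2.4633] w 0.0117
units xyz [16.4723  3.5154  1.1884]
yaw units 3.835531653562846 joints [ 46.4404   7.3616 -19.9647  -1.9203 -62.498  -28.2049]
```

```bash
for k in 1 2 3; do python3 -m inch '[{"x":0.95,"y":0.3,"z":0.04,"yaw":0.26},{"x":0.95,"y":0.3,"z":0.04,"yaw":0.26},{"x":0.95,"y":0.3,"z":0.04,"yaw":0.26},{"x":0.95,"y":0.3,"z":0.04,"yaw":0.26},{"x":0.95,"y":0.3,"z":0.04,"yaw":0.26}]'; done | tail -1; python3 -m inch '[{"x":0,"y":0,"z":0,"yaw":0},{"x":0,"y":0,"z":0,"yaw":0},{"x":0,"y":0,"z":0,"yaw":0}]'|tail -1; python3 d.py .505 -.19 .17 -88
```

```text
gripper_width: 0.0117
gripper_width: 0.0118
t 8.4 tcp [ 0.4013 -0.1572  0.1725] rot [177.5675   1.2475 -89.132 ] F [ 0.2895 -0.7709 -2.2237] w 0.0118
units xyz [ 1.3765 -4.1257 -0.1069]
yaw units -0.2830035744372026 joints [  3.7298   2.1116 -31.4745  -1.5974 -58.7917  -1.9792]
```

```bash
python3 -m inch '[{"x":0.35,"y":-0.9,"z":-0.1,"yaw":-0.08},{"x":0.35,"y":-0.9,"z":-0.1,"yaw":-0.08},{"x":0.35,"y":-0.9,"z":-0.1,"yaw":-0.08},{"x":0.3,"y":-0.9,"z":0,"yaw":-0.05},{"x":0,"y":-0.3,"z":0,"yaw":0}]'|tail -1; python3 -m inch '[{"x":0,"y":0,"z":0,"yaw":0},{"x":0,"y":0,"z":0,"yaw":0},{"x":0,"y":0,"z":0,"yaw":0}]'|tail -1; python3 d.py .505 -.19 .17 -88
python3 - <<'E'
from h import *
i=r.camera_info("wrist");p,d=r.capture("wrist");cv2.imwrite("pics/w2.png",p[:,:,::-1]);np.savez("w2.npz",p=p,d=d,**i)
E
```

```text
gripper_width: 0.0119
gripper_width: 0.0117
t 9.07 tcp [ 0.503  -0.1833  0.1717] rot [177.3418   1.421  -87.4694] F [-1.0093 -0.0653 -2.9046] w 0.0117
units xyz [ 0.2725 -0.0723  0.0586]
yaw units 0.13263828653803955 joints [  0.0102  12.3578 -19.3956  -1.4882 -60.9736   3.3065]
```

View pics/w2.png

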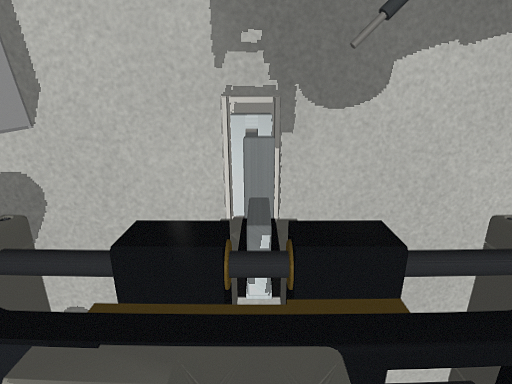

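Wrist view: the block's far edge is at about row 112 (cols 231-271), the last slot shows at about (251,131), and the head bar's far end is at row 137. Bar and block look parallel.

```bash
python3 - <<'E'
from h import *
z=np.load("w2.npz");d=z["d"];C=cloud(z,d,(222,285,90,240))
B=C[(C[:,2]>.11)&(C[:,2]<.155)&(C[:,4]<195)]
print("bar",len(B),cv2.minAreaRect(B[:,:2].astype(np.float32)*1000));A=np.c_[B[:,:2]-B[:,:2].mean(0),np.ones(len(B))];print("plane",np.linalg.lstsq(A,B[:,2],rcond=None)[0], "ymin",np.percentile(B[:,1],1))
for k in range(137,190,12):
    S=B[B[:,4]==k];print(k,S[:,0].min(),S[:,0].max(),S[:,1].mean(),S[:,2].mean())
K=C[(C[:,2]>.029)&(C[:,2]<.042)]
print("block x",len(K),K[:,2].mean())
for k in(115,120,150,180,210):
    S=K[(K[:,4]==k)];
    if len(S):print(k,S[:,0].min(),S[:,0].max(),S[:,1].mean())
print("edge",onz(z,(251,111.5),.035),"slot",onz(z,(251,131),.035))
p=z["p"];print(p[104:140,251].mean(1).astype(int), p[104:140,240].mean(1).astype(int))
E
```

```text
bar 1379 ((504.3615417480469, -221.37164306640625), (17.96245002746582, 34.53476333618164), 2.66745662689209)
plane [-0.0222  0.0087  0.1542] ymin -0.23854980824729916
137 0.4963819860261768 0.5133434334311426 -0.23825996612465075 0.15388353796605606
149 0.4961366533325705 0.513702086154715 -0.23145261527622066 0.15419226002069156
161 0.4955207903551229 0.5129202952046087 -0.22452546943728802 0.15434511621809618
173 0.49640232289403485 0.512696639462456 -0.21733073612351872 0.1542227422078196
185 0.49533231281288026 0.5124820947317219 -0.20999699427377258 0.15425610552035562
block x 1706 0.03632998318980145
115 0.48716261115564535 0.5268658973854771 -0.24152500360953127
120 0.48699979731077403 0.5267623601790182 -0.23690546574448557
150 0.5146159602882757 0.5253155329874059 -0.20750192589386365
180 0.5127376067810347 0.5238105109569042 -0.1769904398993715
210 0.5117889666955425 0.5222070060287115 -0.14432449158755717
edge [ 0.5072 -0.2447  0.035 ] slot [ 0.5065 -0.2263  0.035 ]
[121 120 122 119 118 120 121 121 112  82 121 181 196 190 184 185 189 191
 186 185 191 189 184 187 164 122 117 113  94  82  85  85  81  94 111 115] [119 119 120 120 120 121 119 122 113  84 101 158 187 184 181 182 183 183
 185 183 183 183 184 185 187 185 186 187 187 189 185 188 190 187 190 190]
```

```bash
python3 d.py .506 -.1905 .1 -87.4; python3 -m inch '[{"x":0.09,"y":-0.05,"z":0.6,"yaw":0},{"x":0.09,"y":-0.04,"z":0.6,"yaw":0},{"x":0.09,"y":-0.03,"z":0.6,"yaw":0},{"x":0,"y":0,"z":0.5,"yaw":0},{"x":0,"y":0,"z":0.2,"yaw":0}]' - 15|tail -1; python3 -m inch '[{"x":0,"y":0,"z":0,"yaw":0},{"x":0,"y":0,"z":0,"yaw":0},{"x":0,"y":0,"z":0,"yaw":0}]'|tail -1; python3 d.py .506 -.1905 .095 -87.4
```

```text
t 9.12 tcp [ 0.5027 -0.1833  0.1718] rot [177.3404   1.4269 -87.4726] F [ 0.5852  0.1301 -2.6412] w 0.0117
units xyz [ 0.3658 -0.2523  2.8547]
yaw units -0.018140576015838406 joints [  0.0095  12.3314 -19.4174  -1.4949 -60.98     3.3075]
gripper_width: 0.0119
gripper_width: 0.012
t 9.78 tcp [ 0.4995 -0.1862  0.1112] rot [177.651    1.4165 -87.2811] F [-0.5638  0.2665 -2.0524] w 0.012
units xyz [ 0.2012 -0.2774  0.6318]
yaw units 0.029731262164588657 joints [ -0.3102  15.6883 -23.9922  -1.6196 -52.7517   4.0659]
```

```bash
python3 -m inch '[{"x":0.1,"y":-0.15,"z":0.2,"yaw":0},{"x":0.1,"y":-0.15,"z":0.2,"yaw":0},{"x":0,"y":0,"z":0.1,"yaw":0},{"x":0,"y":0,"z":0,"yaw":0},{"x":0,"y":0,"z":0,"yaw":0}]' |tail -1; python3 d.py .506 -.1905 .095 -87.4
```

```text
gripper_width: 0.0117
t 10.2 tcp [ 0.5092 -0.1911  0.0995] rot [177.9248   1.376  -87.2432] F [ 0.7321 -0.3159 -1.7771] w 0.0117
units xyz [-0.0258  0.122   0.1866]
yaw units 0.03920076438164699 joints [ -0.823   17.2523 -23.5715  -1.5916 -51.3445   4.6224]
```

```bash
python3 -m inch '[{"x":0,"y":0.1,"z":0.2,"yaw":0},{"x":0,"y":0,"z":0.15,"yaw":0},{"x":0,"y":0,"z":0.1,"yaw":0},{"x":0,"y":0,"z":0,"yaw":0}]' |tail -1; python3 d.py .506 -.1905 .084 -87.4
```

```text
gripper_width: 0.0117
t 10.53 tcp [ 0.5058 -0.191   0.0871] rot [177.9046   1.3815 -87.263 ] F [-0.0031  0.5496 -2.0335] w 0.0117
units xyz [-0.0171 -0.0131  0.1251]
yaw units 0.03424251233597886 joints [ -0.8228  17.8728 -24.6791  -1.6378 -49.6373   4.6696]
```

```bash
for k in 1 2 3 4; do python3 -m inch '[{"x":0,"y":0,"z":0.06,"yaw":0}]' | grep -E "tcp|force"; done
```

```text
tcp_pos: [0.5058, -0.191, 0.0856]
contact_force: [0.5, -0.0, -1.4]
tcp_pos: [0.5056, -0.1909, 0.0839]
contact_force: [0.7, 0.5, -2.2]
tcp_pos: [0.5056, -0.1909, 0.0824]
contact_force: [0.2, 0.0, -2.4]
tcp_pos: [0.5056, -0.1909, 0.0807]
contact_force: [0.3, -0.9, -1.3]
```

```bash
for k in 1 2 3 4; do python3 -m inch '[{"x":0,"y":0,"z":0.06,"yaw":0}]' | grep -E "tcp|force"; done
```

```text
tcp_pos: [0.5057, -0.1908, 0.0791]
contact_force: [0.9, -0.3, -1.7]
tcp_pos: [0.5056, -0.1908, 0.0775]
contact_force: [-0.1, -0.2, -1.8]
tcp_pos: [0.5056, -0.1907, 0.0759]
contact_force: [-0.3, -0.3, -2.6]
tcp_pos: [0.5057, -0.1907, 0.0743]
contact_force: [0.4, 0.2, -2.1]
```

```bash
for k in 1 2 3 4 5 6; do python3 -m inch '[{"x":0,"y":0,"z":0.06,"yaw":0}]' | grep -E "tcp|force"; done
```

```text
tcp_pos: [0.5056, -0.1907, 0.0726]
contact_force: [0.1, 0.8, -2.4]
tcp_pos: [0.5055, -0.1906, 0.0709]
contact_force: [0.1, -0.5, -1.8]
tcp_pos: [0.5055, -0.1906, 0.0693]
contact_force: [-0.1, 1.3, -2.1]
tcp_pos: [0.5054, -0.1905, 0.0676]
contact_force: [-0.4, -0.4, -2.5]
tcp_pos: [0.5053, -0.1905, 0.0659]
contact_force: [0.0, -0.4, -1.4]
tcp_pos: [0.5053, -0.1905, 0.0643]
contact_force: [-0.3, -0.4, -1.8]
```

```bash
for k in 1 2 3; do python3 -m inch '[{"x":0,"y":0,"z":0.05,"yaw":0}]' | grep -E "tcp|force"; done
```

```text
tcp_pos: [0.5052, -0.1904, 0.0628]
contact_force: [-0.4, -0.1, -2.3]
tcp_pos: [0.5052, -0.1906, 0.0618]
contact_force: [-4.9, 1.3, 17.2]
tcp_pos: [0.5053, -0.1907, 0.0617]
contact_force: [-6.6, 5.0, 23.1]
```

Hard stop at the expected home height, so I'll release and check.

```bash
python3 -m inch '[{"x":0,"y":0,"z":-0.05,"yaw":0},{"x":0,"y":0,"z":0,"yaw":0},{"x":0,"y":0,"z":0,"yaw":0}]' - 5; python3 -m inch '[{"x":0,"y":0,"z":0,"yaw":0},{"x":0,"y":0,"z":0,"yaw":0},{"x":0,"y":0,"z":0,"yaw":0},{"x":0,"y":0,"z":0,"yaw":0},{"x":0,"y":0,"z":0,"yaw":0}]' -0.2; python3 -m inch '[{"x":0,"y":0,"z":-0.3,"yaw":0},{"x":0,"y":0,"z":-0.8,"yaw":0},{"x":0,"y":0,"z":-0.9,"yaw":0},{"x":0,"y":0,"z":-0.9,"yaw":0},{"x":0,"y":0,"z":-0.5,"yaw":0}]' |tail -1;  python3 -m inch '[{"x":0,"y":0,"z":0,"yaw":0},{"x":0,"y":0,"z":0,"yaw":0}]'|tail -1; python3 d.py .4995 -.082 .11 -87.4
python3 - <<'E'
from h import *
i=r.camera_info("wrist");p,d=r.capture("wrist");cv2.imwrite("pics/w3.png",p[:,:,::-1]);np.savez("w3.npz",p=p,d=d,**i)
i2=r.camera_info("top");p2,d2=r.capture("top");crop(p2,(298,383,185,225),9,"pics/t3.png")
for n,i,d,b in(("wrist",i,d,(150,350,60,330)),("top",i2,d2,(300,380,188,220))):
    C=cloud(i,d,b)
    for lo,hi in((.037,.0475),(.073,.0825),(.0826,.1)):
        S=C[(C[:,2]>lo)&(C[:,2]<hi)]
        if len(S)>4: print(n,lo,hi,len(S),cv2.minAreaRect(S[:,:2].astype(np.float32)*1000),np.median(S[:,2]))
E
```

```text
time_s: 12.2
tcp_pos: [0.5057, -0.1907, 0.0636]
eef_rot: [178.0, 1.3, -87.2]
contact_force: [-0.5, -0.6, -2.2]
gripper_width: 0.0121
time_s: 12.62
tcp_pos: [0.5062, -0.1909, 0.0637]
eef_rot: [178.0, 1.3, -87.2]
contact_force: [-0.4, -0.1, 0.1]
gripper_width: 0.0342
gripper_width: 0.0351
gripper_width: 0.035
t 13.2 tcp [ 0.5089 -0.193   0.1544] rot [177.9624   1.2653 -87.1526] F [-0.4903 -0.0738 -0.4347] w 0.035
units xyz [-4.4133  0.0882  1.8773]
yaw units 0.061851142408869464 joints [ -0.9516  13.7627 -20.1043  -1.3249 -58.2573   4.5394]
wrist 0.037 0.0475 1648 ((502.6007995605469, -151.72698974609375), (39.724571228027344, 187.0623779296875), 2.8587000370025635) 0.04403207729327771
wrist 0.073 0.0825 196 ((502.8799133300781, -149.2405548095703), (15.939591407775879, 124.09931182861328), 3.095945358276367) 0.07855203250719797
wrist 0.0826 0.1 708 ((502.6816711425781, -150.0106201171875), (12.750895500183105, 122.4619369506836), 3.93117618560791) 0.08414460216221746
top 0.037 0.0475 23 ((505.19915771484375, -188.00039672851562), (59.12594985961914, 27.354646682739258), 89.81248474121094) 0.0428836288341119
top 0.073 0.0825 13 ((505.4522705078125, -179.11448669433594), (12.038333892822266, 14.351446151733398), 68.47575378417969) 0.08063370071410869
top 0.0826 0.1 9 ((504.78759765625, -177.6456298828125), (8.698683738708496, 12.146368980407715), 1.9928804636001587) 0.08414230982313331
```

View pics/w3.png

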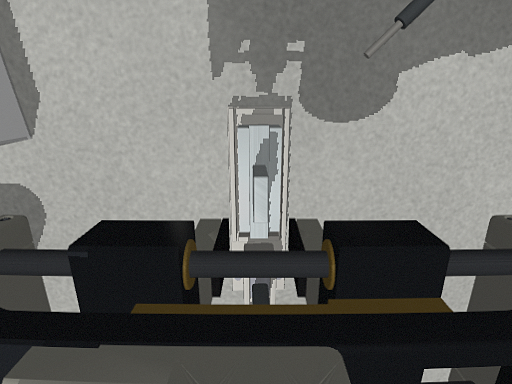

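Wrist view: the replicator stands in the dock with its bar flat on the block. Bar top is 44 mm and blade top 84 mm, as expected when home. The knob is at about (260,290), partly hidden. Next: over to the knob.

```bash
python3 - <<'E'
from h import *
z=np.load("w3.npz");C=cloud(z,z["d"],(150,350,60,330))
for a,b in((-.23,-.14),(-.14,-.05)):
    S=C[(C[:,2]>.078)&(C[:,2]<.092)&(C[:,1]>a)&(C[:,1]<b)];print(len(S),cv2.minAreaRect(S[:,:2].astype(np.float32)*1000),np.median(S[:,2]))
E
python3 -m inch '[{"x":-0.9,"y":0,"z":0,"yaw":0},{"x":-0.9,"y":0,"z":0.1,"yaw":0},{"x":-0.9,"y":0,"z":0.1,"yaw":0},{"x":-0.9,"y":0,"z":0.2,"yaw":0},{"x":-0.6,"y":0,"z":0.1,"yaw":0}]' 0.4 20 |tail -1;  python3 -m inch '[{"x":0,"y":0,"z":0,"yaw":0},{"x":0,"y":0,"z":0,"yaw":0}]'|tail -1; python3 d.py .4995 -.082 .11 -87.4
```

```text
744 ((505.2785949707031, -191.10086059570312), (11.964106559753418, 40.28586196899414), 2.578934669494629) 0.08409585712312723
74 ((499.7716979980469, -89.0830078125), (15.743873596191406, 2.9638242721557617), 5.509387016296387) 0.08081427299019828
gripper_width: 0.0596
gripper_width: 0.0611
t 13.88 tcp [ 0.4982 -0.0847  0.1359] rot [177.1928   1.2527 -87.3481] F [ 0.0343 -0.2823  0.4212] w 0.0611
units xyz [-0.0825 -0.1096  1.0346]
yaw units 0.012972977035715871 joints [ 11.3457  11.7815 -25.3603  -2.0167 -55.4615  -7.4819]
```

```bash
python3 -m inch '[{"x":-0.06,"y":-0.04,"z":0.6,"yaw":0},{"x":-0.06,"y":-0.04,"z":0.6,"yaw":0},{"x":0,"y":-0.03,"z":0.6,"yaw":0},{"x":0,"y":0,"z":0.4,"yaw":0},{"x":0,"y":0,"z":0.1,"yaw":0}]'|tail -1;  python3 -m inch '[{"x":0,"y":0,"z":0,"yaw":0},{"x":0,"y":0,"z":0,"yaw":0}]'|tail -1; python3 d.py .4998 -.0815 .071 -87.4
```

```text
gripper_width: 0.0614
gripper_width: 0.0609
t 14.47 tcp [ 0.4968 -0.0843  0.0741] rot [176.9327   1.1786 -87.4474] F [ 0.4493  0.6237 -0.2062] w 0.0609
units xyz [-0.1022 -0.1304  0.1187]
yaw units -0.011855068120922851 joints [ 11.4462  16.2837 -29.1921  -2.2241 -47.3951  -7.3153]
```

```bash
python3 -m inch '[{"x":-0.1,"y":-0.12,"z":0.08,"yaw":0},{"x":0,"y":0,"z":0,"yaw":0},{"x":0,"y":0,"z":0,"yaw":0},{"x":0,"y":0,"z":0,"yaw":0},{"x":0,"y":0,"z":0,"yaw":0}]' -1 20|tail -1;python3 d.py .4998 -.0815 .071 -87.4;  python3 -m inch '[{"x":0,"y":0,"z":0,"yaw":0},{"x":0,"y":0,"z":0,"yaw":0},{"x":0,"y":0,"z":0,"yaw":0},{"x":0,"y":0,"z":0,"yaw":0},{"x":0,"y":0,"z":0,"yaw":0}]'|tail -1; python3 d.py .4998 -.0815 .071 -87.4
```

```text
gripper_width: 0.0331
t 14.88 tcp [ 0.5015 -0.0819  0.0739] rot [177.1357   1.1881 -87.4731] F [-0.4264  0.7137  0.5306] w 0.0331
units xyz [-0.0161  0.0618  0.1202]
yaw units -0.01826302423464199 joints [ 11.6234  16.5331 -28.8341  -2.2108 -47.2955  -7.5295]
gripper_width: 0.0164
t 15.3 tcp [ 0.4986 -0.0821  0.0743] rot [176.902    1.1938 -87.4923] F [ 0.1506 -1.1015 -1.9163] w 0.0164
units xyz [-0.0201 -0.0551  0.1285]
yaw units -0.023082594242367804 joints [ 11.6314  16.4018 -28.9643  -2.2618 -47.5268  -7.5219]
```

```bash
for k in 1 2 3 4 5 6; do python3 -m inch '[{"x":0.16,"y":0,"z":0,"yaw":0}]' | grep -E "tcp|force"; done; python3 d.py .5005 -.115 .0743
```

```text
tcp_pos: [0.4989, -0.0857, 0.0742]
contact_force: [-0.8, 1.7, 1.0]
tcp_pos: [0.499, -0.0896, 0.0742]
contact_force: [-2.2, 2.9, 1.2]
tcp_pos: [0.4992, -0.0937, 0.0742]
contact_force: [-1.8, 1.6, 2.4]
tcp_pos: [0.4995, -0.098, 0.0742]
contact_force: [-2.0, 2.6, 1.8]
tcp_pos: [0.4997, -0.1025, 0.0742]
contact_force: [-1.3, 1.9, 1.9]
tcp_pos: [0.4999, -0.107, 0.0742]
contact_force: [-2.2, 2.2, 3.1]
t 15.8 tcp [ 0.4999 -0.107   0.0742] rot [176.9398   1.27   -87.45  ] F [-2.2492  2.2439  3.1177] w 0.0169
units xyz [ 0.322  -0.0096 -0.0107]
```

```bash
for k in 1 2 3 4; do python3 -m inch '[{"x":0.13,"y":0,"z":0,"yaw":0}]' | grep -E "tcp|force"; done
```

```text
tcp_pos: [0.5001, -0.1108, 0.0742]
contact_force: [-1.7, 2.8, 3.3]
tcp_pos: [0.5003, -0.1146, 0.0742]
contact_force: [-1.9, 2.5, 3.6]
tcp_pos: [0.5004, -0.1162, 0.0741]
contact_force: [-7.0, 31.9, 11.3]
tcp_pos: [0.5004, -0.1165, 0.0741]
contact_force: [-7.0, 29.2, 12.2]
```

The stop was felt after about 34 mm. Releasing, backing off and checking.

```bash
python3 -m inch '[{"x":-0.05,"y":0,"z":0,"yaw":0},{"x":0,"y":0,"z":0,"yaw":0},{"x":0,"y":0,"z":0,"yaw":0},{"x":0,"y":0,"z":0,"yaw":0},{"x":0,"y":0,"z":0,"yaw":0}]' 0.1; python3 -m inch '[{"x":0,"y":0,"z":0,"yaw":0},{"x":0,"y":0,"z":-0.4,"yaw":0},{"x":0,"y":0,"z":-0.9,"yaw":0},{"x":0,"y":0,"z":-0.9,"yaw":0},{"x":-0.5,"y":0.2,"z":-0.9,"yaw":0}]'|tail -1;  python3 -m inch '[{"x":-1,"y":0.6,"z":-0.8,"yaw":0},{"x":-1,"y":0.6,"z":-0.8,"yaw":0},{"x":-1,"y":0.6,"z":0,"yaw":0},{"x":-1,"y":0.6,"z":0,"yaw":0},{"x":0,"y":0,"z":0,"yaw":0}]'
python3 - <<'E'
from h import *
i2=r.camera_info("top");p2,d2=r.capture("top")
i=r.camera_info("wrist");p,d=r.capture("wrist")
a=cv2.resize(p2[150:240,280:400,::-1],None,fx=5,fy=5,interpolation=cv2.INTER_CUBIC);b=cv2.resize(p[:,:,::-1],(0,0),fx=.3,fy=.3)
cv2.imwrite("pics/t4.png",a);cv2.imwrite("pics/w4.png",p[:,:,::-1])
for n,i,d,b in(("wrist",i,d,(130,380,10,240)),("top",i2,d2,(300,380,188,220))):
    C=cloud(i,d,b)
    for a,b in((-.23,-.15),(-.14,-.06)):
      S=C[(C[:,2]>.074)&(C[:,2]<.095)&(C[:,1]>a)&(C[:,1]<b)&(abs(C[:,0]-.502)<.03)]
      if len(S)>4: print(n,len(S),cv2.minAreaRect(S[:,:2].astype(np.float32)*1000),np.median(S[:,2]))
E
```

```text
time_s: 16.55
tcp_pos: [0.5012, -0.1157, 0.0741]
eef_rot: [177.1, 1.7, -87.6]
contact_force: [-0.5, -0.5, 0.3]
gripper_width: 0.0441
gripper_width: 0.0482
time_s: 17.38
tcp_pos: [0.4363, -0.0093, 0.2083]
eef_rot: [177.1, 1.7, -88.0]
contact_force: [0.5, 1.1, -0.0]
gripper_width: 0.0482
wrist 427 ((500.67877197265625, -114.67266845703125), (16.753374099731445, 15.224067687988281), 1.9674890041351318) 0.08716206414153999
top 49 ((504.8410339355469, -191.06845092773438), (10.615754127502441, 36.77115249633789), 4.454773426055908) 0.08254294166138099
```

View pics/w4.png

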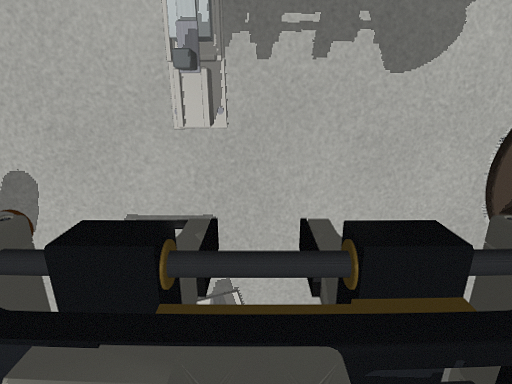

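Wrist view: the knob at (185,58) has moved in to y = -0.115, 33 to 34 mm from where it started. The top view still puts the blade at (0.505, -0.191) with its top at 83 mm, so it is home, and the gripper is clear.

```bash
python3 -m inch '[{"x":0,"y":0,"z":0,"yaw":0},{"x":0,"y":0,"z":0,"yaw":0}]'; python3 -c "
from plant import r
print(r.close_job())"
```

```text
time_s: 17.65
tcp_pos: [0.4383, -0.0116, 0.2082]
eef_rot: [177.1, 1.6, -87.9]
contact_force: [-0.1, -0.6, 0.1]
gripper_width: 0.0484
the job is handed in; nothing more can be done
None
```

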